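Hang the lantern and lock its sliding hook sleeve at the marker ring

ROBOT

A 6-joint arm with a two-finger parallel gripper is mounted at the origin on the work surface. World frame = base frame: x ahead of the robot, y to its left, z up, the work surface at z = 0. Lengths are in m, angles in rad, forces in N, time in s.
With the tool pointing down it reaches from about 0.4 to 0.825 m from the base axis. Payload 7 kg.
Tool frame: the origin (TCP) lies on the centre line of the jaws, within the pads' length; the fingertips stand 22 mm ahead of it and the grasp point (between the pads) lies 3 mm ahead of it; z points along the fingers, y is the line along which they close (so a half turn about z gives the same grasp; the last joint's range is limited). The gripper opens to 88 mm and grips with 3 to 60 N. Pads are 19 mm wide; open, the fingers measure 130 mm over their backs; the gripper's body (78 mm by 193 mm) begins 47 mm behind the grasp point.
Start: joints at [1.637, 0.359, 0.012, 0, -1.224, -0.288], TCP at [0.149, 0.658, 0.249] pointing down, gripper open.
Joint ranges: [-3.07, 3.07], [-1.43, 2.12], [-1.02, 1.25], [-3.03, 1.67], [-3.05, -0], [-3.03, 3.03]. Speed limits (rad/s): [2.39, 2.39, 3.01, 3.14, 3.14, 3.14].

INTERFACE

Orientations are given as [roll, pitch, yaw] about the fixed x, y, z axes, in that order (R = Rz(yaw) Ry(pitch) Rx(roll)).
In Python, from station import monitor, viewer, order gives the robot as it stands. The module is installed in compiled form; this text tells all that it offers.
- The arm moves only by the tool servo_tool, never from a script. Its argument "targets" is a list of rows, each an object with "angular": the turn, a rotation vector about the tool's x, y, z in degrees, a list of three; "xyz": the shift along the tool's x, y, z in cm, a list of three; "claw": the finger opening in cm, from 0 to 8.76. A call has 1 to 20 rows; each row shifts and turns the commanded pose from where the row before left it, along the tool's axes as they then stand; what a row does not reach is not made up. A row lasts 1/10 s, in which the tool goes at most 50 mm and 8.59 degrees, less where a joint would pass 70% of its speed; a pose out of reach is approached as far as the arm can. A call is refused whole if a number of a shift passes 5 or a number of a turn 8.59, either way. A call with a gripper value outside its range is refused whole. The fingers move at their own pace and stop on an object; "force" is the grip in N (left out, the last holds). Time passes only in rows, so rows that do not move let the fingers close. It gives the time, the measured TCP pose, the force, the opening and the grip force at its end, in the units of the state.
- monitor.get_state(): the state, without advancing time (a new reading comes with each control period).
- viewer.grab_frame(name): name is "scene" or "top"; returns a dict with "color" (420x560x3 uint8, blue, green, red), "fovy" (degrees; the focal length in pixels is half the picture's height over the tangent of half this angle, whatever the lens; pixels are square), "cx", "cy" (the principal point, pixels), "R" (3x3) and "t" (3): a world point X has camera coordinates R X + t. Camera axes: x right, y down, z forward; pixel columns grow to the right and rows downward; lengths in m; the calibration is good to about 2 mm. A picture is of the moment at which its call begins. There is no depth.
- order.job_done(): hands the job in; it is judged then, once.
The state is a dict: "t": time; "q": joint angles; "qd": joint speeds; "joint_efforts": joint torques, N m; "eef_pos": TCP position; "ee_rot": TCP orientation; "force": force on the tool from outside, world axes, zero at the start; "moment": the same for the moment, N m; "width": finger opening in m; "gripper_force": force on a finger pad.
Only numpy, scipy, OpenCV 4.12 (cv2) and the standard library are available. Lean on these libraries where they do the work, as an engineer would, in place of code of your own. Each camera call takes 0.05 s, during which the arm holds its last target. There are 200 camera calls.

TASK

Hang the camping lantern by the middle of its handle on the hook arm of the lantern stand and let go of it. Then take the stand's sliding sleeve by its cam lever, lift it with the lever still open until the sleeve's top edge meets the underside of the rubber marker ring on the mast, and only then, holding it at that height, swing the lever fully shut. Finish still holding the sleeve by its lever at the ring, do not let go, and leave the other things on the ledge alone.

Things in the scene. Friction and masses are not known exactly. Their poses are not given: they have to be found in the camera images.
- stand: Lantern stand fixed on the ledge: steel foot plate 150 x 120 x 8 mm and an upright square steel mast 20 mm wide, top at 304 mm. Origin on the mast's axis at the ledge surface, z up. In its own axes the hook arm points to -y, the cam lever is on the +y side and the shut lever points to -x. Only its sleeve, lever and ring move.
- sleeve: Aluminium sleeve 34 x 34 x 60 mm on the mast, axes as the stand's. Origin: centre of its underside, at the start on its lower stop 135 mm above the ledge; can rise 120 mm, cannot turn. With the lever open it slides down (0.47 kg, plus lantern; drag 1 N) unless held; the shut lever clamps it. The lever is its hand-hold: it swings only level, so lifting it lifts the sleeve.
- sleeve_top (a point): Centre of the sleeve's top edge, on the mast's axis (60 mm above body sleeve).
- hook_seat (a point): Seat of the sleeve's hook arm, on the arm's upper side, 170 mm above the ledge at the start. The arm is a 10 mm round steel bar that leaves the sleeve towards -y, level until 88 mm from the mast's axis, dips 5 mm at 100 mm (the seat) and ends at 126 mm in a tip turned up to 16 mm above the seat. The handle goes on over the tip from beyond it.
- lever (a joint): Cam lever on the sleeve's +y side, swinging level about an upright pin. 0 = fully shut; grows to 1.5 rad as it swings out, clockwise seen from above. At q the handle points from the pin along (-cos q, sin q) in the stand's x, y. Starts at 1.1 to 1.4. Turns freely down to 0.6; then the cam bites, needing up to 0.6 N m (8 N at the grip) near 0.2, and goes over centre by 0.1.
- lever_pin (a point): The lever's pin at the lever's mid-height: 27 mm from the mast's axis to the sleeve's +y, 30 mm above the sleeve's underside.
- lever_grip (a point): Grip point of the black lever handle, 80 mm from the pin, mid-height and mid-thickness. The handle is a bar 12 mm thick, 20 mm tall, from 6 to 110 mm from the pin, free on both sides, below and above.
- ring_edge (a point): Underside of the black rubber marker ring (31 mm across, 6 mm high) that sits tight on the mast above the sleeve, on the mast's axis. At the start 50 to 85 mm above the sleeve's top edge. It is only a mark, not a stop: the sleeve can be lifted past it.
- lantern: Camping lantern 68 mm across, clear globe, 0.2 to 0.4 kg, standing on the trivet. Origin: centre of its underside, z up; body 80 mm high. Rigid wire handle, an arch in its x-z plane: level top bar along x, 8 mm round, straight from -38 to 38 mm, centre 136 mm high, on uprights at +-46 mm. The bar's middle goes on the hook, so hold the bar about 25 mm beside its middle to leave room for the arm.
- handle_mid (a point): Middle of the lantern's handle bar, on its axis (136 mm above its underside).
- trivet: Round white ceramic trivet, 150 mm across, 12 mm thick, fixed. Origin: centre of its underside.
- canister: Bystander: white screw-top plastic canister, 80 mm across, 120 mm tall. Origin: centre of its underside. Leave alone.
- skewer_block: Bystander: wooden skewer block with drilled slots, 110 x 80 x 70 mm. Origin: centre of its underside. Leave alone.
- tongs: Bystander: lying tongs, 285 mm long, with orange silicone tips, 16 mm high. Origin on the ledge about 90 mm from the hinge end, tips towards its +x. Leave alone.

How it is judged:
By the outcome, as a careful person would: the job done as asked, in the order asked, and still so for the second after the job is handed in, while the arm keeps its last pose, push and grip.
It also fails if it takes over 64 s, if anything falls off the work surface, if the arm or the gripper's body presses on something with over 40 N, if the wrist force passes 120 N, or if a joint passes its speed limit or range.

## Working session

There is one attempt and no reset: what is moved stays moved. The work goes in short steps, Python scripts to look and compute and a tool call to move; the robot and the scene stay as the last step left them, time stands still between calls to the robot, and variables do not carry over. Pictures are saved under pics/ and viewed, at most 10 in all, crops included, and the job is handed in when it is done.

Besides the shell and the picture viewer there is one more tool, called after ">>>" in YAML: its name, and indented under it one key for each argument. servo_tool: Moves the arm, as the interface text tells. Its arguments: {"type":"object","properties":{"targets":{"type":"array"},"force":{"type":"number"}},"required":["targets"]}

```bash
mkdir -p pics
cat > h.py <<'E'
import numpy as np, cv2
from station import monitor, viewer, order
def grab(n,f):
    d=viewer.grab_frame(n); cv2.imwrite(f,d["color"]); return d
def K(d):
    f=d["color"].shape[0]/2/np.tan(np.radians(d["fovy"])/2); return f,d["cx"],d["cy"]
def ray(d,u,v):
    f,cx,cy=K(d); R=np.array(d["R"]);t=np.array(d["t"])
    r=R.T@np.array([(u-cx)/f,(v-cy)/f,1]); return -R.T@t, r/np.linalg.norm(r)
def onz(d,u,v,z):
    o,r=ray(d,u,v); return o+r*(z-o[2])/r[2]
def two(d1,p1,d2,p2):
    o1,r1=ray(d1,*p1);o2,r2=ray(d2,*p2)
    s=np.linalg.lstsq(np.array([r1,-r2]).T,o2-o1,rcond=None)[0]
    a,b=o1+s[0]*r1,o2+s[1]*r2; return (a+b)/2,np.linalg.norm(a-b)
def proj(d,X):
    f,cx,cy=K(d); c=np.array(d["R"])@np.array(X)+np.array(d["t"]); return cx+f*c[0]/c[2],cy+f*c[1]/c[2]
E
python3 - <<'E'
from h import *
import pickle
D={}
for n in("scene","top"):
    D[n]=d=grab(n,f"pics/{n}0.png"); print(n,d["fovy"],d["cx"],d["cy"],ray(d,280,210))
pickle.dump(D,open("d0.pkl","wb"))
s=monitor.get_state(); print(s)
E
```

```text
scene 56.58560227694863 279.01746783295465 212.71087078594243 (array([1.21373747, 0.36402144, 0.89445404]), array([-0.58903657, -0.30519189, -0.74826054]))
top 53.87678995328804 279.9601760053483 212.42258059675154 (array([0.55068113, 0.07326642, 1.30433725]), array([ 0.09605884, -0.0227956 , -0.9951146 ]))
{'t': 0.1, 'q': array([ 1.63709773e+00,  3.59338054e-01,  1.11439107e-02, -3.24475993e-04,
       -1.22409111e+00, -2.88079803e-01]), 'qd': array([ 0.0001392 , -0.00211683,  0.00185303,  0.00282395,  0.00038218,
       -0.00096742]), 'joint_efforts': array([-1.39015872e-03, -5.84159625e+01,  2.93750417e+01,  7.01545939e+00,
        1.01803994e-02, -5.11207725e-05]), 'eef_pos': array([0.14841892, 0.65806266, 0.24769588]), 'ee_rot': array([ 3.14007841e+00, -1.30590902e-04, -2.21888788e-01]), 'force': array([-0.47207045,  0.34194774,  0.53250183]), 'moment': array([ 0.03248119,  0.00220431, -0.02126878]), 'gripper_force': 0.0, 'width': 0.08765833073032252}
```

View pics/scene0.png

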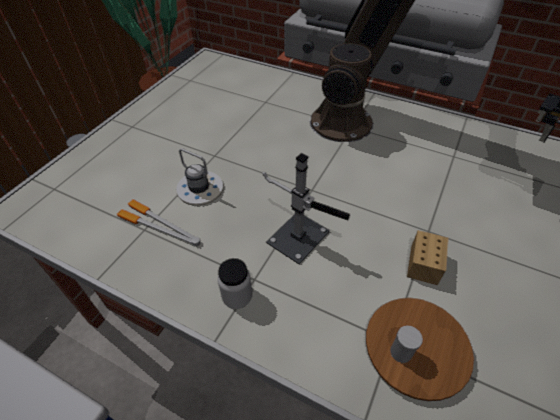

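View pics/top0.png

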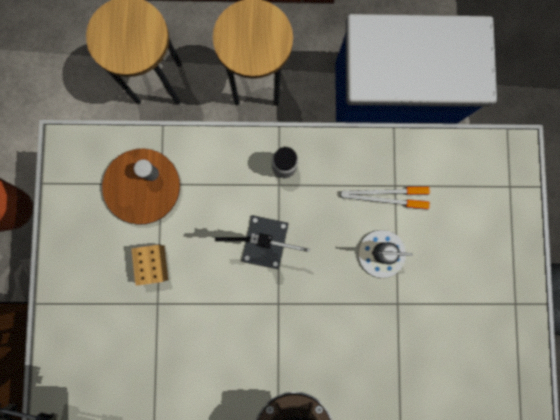

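The scene view shows the lantern at about (196,178), the stand at (300,215) with the lever tip at (348,215) and the hook tip at (265,176). In the top view the mast is at about (264,240), the lever runs to (216,240), the hook tip is at (307,249) and the lantern is at (387,253).

Run:
```python
from h import *
a,b=cv2.imread("pics/top0.png"),cv2.imread("pics/scene0.png")
c=lambda i,x,y,w,h,s:cv2.resize(i[y:y+h,x:x+w],(w*s,h*s),interpolation=cv2.INTER_CUBIC)
o=np.zeros((600,800,3),np.uint8)
def put(im,x,y): o[y:y+im.shape[0],x:x+im.shape[1]]=im
put(c(a,210,210,104,64,4),0,0)        # 416x256
put(c(a,330,222,96,64,4),416,0)     # 384
put(c(b,258,146,100,85,4),0,258)     # 400x340
put(c(b,170,142,64,64,5),416,258)     
cv2.imwrite("pics/c0.png",cv2.convertScaleAbs(o,alpha=1.5))
```

```text
(no output)
```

View pics/c0.png

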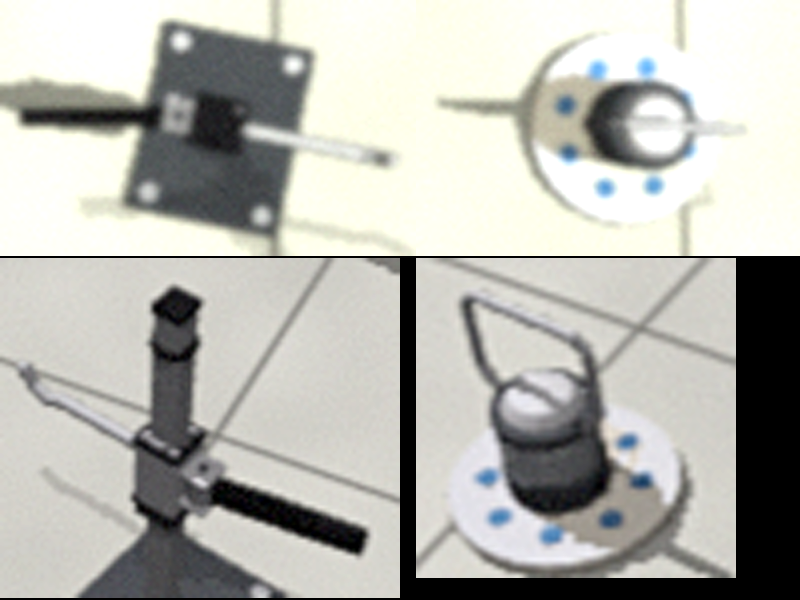

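The crops show the foot-plate bolts, the arm tip (395,160) and the handle bar clearly. In the scene crop the bar runs from (470,297) to (582,343), and the ring's lower edge is at about (174,358).

Run:
```python
from h import *
import pickle
D=pickle.load(open("d0.pkl","rb")); T,S=D["top"],D["scene"]
t=lambda x,y:(x/4+210-.4,y/4+210-.4); tl=lambda x,y:((x-416)/4+330-.4,y/4+222-.4)
s=lambda x,y:(x/4+258-.4,(y-258)/4+146-.4); sl=lambda x,y:((x-416)/5+170-.4,(y-258)/5+142-.4)
b=np.array([onz(T,*t(*p),.008) for p in((181,41),(293,65),(262,216),(148,191))]); print("bolts",b)
c=b.mean(0); print("stand",c); 
e1=(b[1]+b[2]-b[0]-b[3]);print("-y dir",e1/np.linalg.norm(e1), np.linalg.norm(b[1]-b[0]),np.linalg.norm(b[2]-b[1]))
g=cv2.cvtColor(T["color"],cv2.COLOR_BGR2GRAY)
print("arm from top z.17",onz(T,*t(245,131),.17),onz(T,*t(360,154),.165),"tip",onz(T,*t(395,160),.18))
print("lever ends",onz(T,*t(22,117),.175),onz(T,*t(150,116),.175), "scene lever",onz(S,*s(360,540),.165),onz(S,*s(225,495),.165))
print("mast top scene",onz(S,*s(176,304),.304),"top",onz(T,*t(217,122),.304))
print("bar S",onz(S,*sl(468,299),.148),onz(S,*sl(582,342),.148)); 
print("bar T",onz(T,*tl(745,130),.148))
print("lantern trivet T",onz(T,*tl(620,128),.012), "lantern cap T",onz(T,*tl(657,127),.092))
# ring height via scene ray: front underside at 15.5mm toward camera
o,r=ray(S,*s(174,358)); h=(o-c)[:2];h/=np.linalg.norm(h)
p=c[:2]+h*.0155; k=np.dot(p-o[:2],r[:2])/np.dot(r[:2],r[:2]); print("ring z",(o+k*r))
for z in(.195,.25,.26,.27,.28,.304): print(z,[ (round((u-258)*4),round((v-146)*4+258)) for u,v in[proj(S,[*p,z])]])
```

```text
bolts [[0.64434139 0.12250435 0.008     ]
 [0.62583262 0.03447673 0.008     ]
 [0.50801365 0.05837765 0.008     ]
 [0.52716337 0.14720423 0.008     ]]
stand [0.57633776 0.09064074 0.008     ]
-y dir [-0.20826603 -0.97807222  0.        ] 0.08995240977241854 0.12021882052276019
arm from top z.17 [0.57108558 0.07209287 0.17      ] [ 0.55564874 -0.00704691  0.165     ] tip [ 0.55159382 -0.02977009  0.18      ]
lever ends [0.58000959 0.22369666 0.175     ] [0.58098125 0.136828   0.175     ] scene lever [0.5821214  0.22404691 0.165     ] [0.58535709 0.13484884 0.165     ]
mast top scene [0.58206588 0.09347275 0.304     ] top [0.57404078 0.08915387 0.304     ]
bar S [ 0.54785336 -0.31369431  0.148     ] [ 0.5493842  -0.23114566  0.148     ]
bar T [ 0.53984915 -0.32356432  0.148     ]
lantern trivet T [ 0.53988491 -0.27170655  0.012     ] lantern cap T [ 0.5413537  -0.27770441  0.092     ]
ring z [0.59030336 0.09740389 0.27050838]
0.195 [(167, 446)]
0.25 [(170, 382)]
0.26 [(171, 369)]
0.27 [(171, 357)]
0.28 [(172, 344)]
0.304 [(173, 313)]
```

>>> servo_tool:
  targets:
    - {"angular":[0,0,0],"xyz":[0,0,-3],"claw":8.7}
    - {"angular":[0,0,0],"xyz":[0,0,-4],"claw":8.7}
    - {"angular":[0,0,0],"xyz":[0,0,-4],"claw":8.7}
    - {"angular":[0,0,0],"xyz":[0,0,-4],"claw":8.7}
    - {"angular":[0,0,0],"xyz":[3.5,2.5,0],"claw":8.7}
    - {"angular":[0,0,0],"xyz":[3.5,2.5,0],"claw":8.7}
    - {"angular":[0,0,0],"xyz":[3.5,2.5,0],"claw":8.7}
    - {"angular":[0,0,0],"xyz":[3.5,2.5,0],"claw":8.7}
    - {"angular":[0,0,0],"xyz":[3.5,2.5,0],"claw":8.7}
    - {"angular":[0,0,0],"xyz":[3.5,2.5,0],"claw":8.7}
    - {"angular":[0,0,0],"xyz":[3.5,2.5,0],"claw":8.7}
    - {"angular":[0,0,0],"xyz":[3.5,2.5,0],"claw":8.7}
    - {"angular":[0,0,0],"xyz":[3.5,2.5,0],"claw":8.7}
    - {"angular":[0,0,0],"xyz":[3.5,2.5,0],"claw":8.7}
    - {"angular":[0,0,0],"xyz":[3.5,2.5,0],"claw":8.7}
    - {"angular":[0,0,0],"xyz":[3.5,2.5,0],"claw":8.7}

```text
t: 1.7
eef_pos: [0.4929, 0.2718, 0.3984]
ee_rot: [3.142, 0.0, -0.222]
force: [-0.5, 1.1, 1.4]
width: 0.0869
gripper_force: 0.0
```

>>> servo_tool:
  targets:
    - {"angular":[0,0,0],"xyz":[1,3.4,0],"claw":8.7}
    - {"angular":[0,0,0],"xyz":[1,3.4,0],"claw":8.7}
    - {"angular":[0,0,0],"xyz":[1,3.4,0],"claw":8.7}
    - {"angular":[0,0,0],"xyz":[1,3.4,0],"claw":8.7}
    - {"angular":[0,0,0],"xyz":[1,3.4,0],"claw":8.7}
    - {"angular":[0,0,0],"xyz":[1,3.4,0],"claw":8.7}
    - {"angular":[0,0,0],"xyz":[1,3.4,0],"claw":8.7}
    - {"angular":[0,0,0],"xyz":[1,3.4,0],"claw":8.7}
    - {"angular":[0,0,0],"xyz":[1,3.4,0],"claw":8.7}
    - {"angular":[0,0,0],"xyz":[1,3.4,0],"claw":8.7}
    - {"angular":[0,0,0],"xyz":[1,3.4,0],"claw":8.7}
    - {"angular":[0,0,0],"xyz":[1,3.4,0],"claw":8.7}
    - {"angular":[0,0,0],"xyz":[1,3.4,0],"claw":8.7}
    - {"angular":[0,0,0],"xyz":[1,3.4,0],"claw":8.7}
    - {"angular":[0,0,0],"xyz":[0,0,0],"claw":8.7}

```text
t: 3.2
eef_pos: [0.5237, -0.2249, 0.3974]
ee_rot: [3.141, 0.002, -0.225]
force: [-0.3, -0.4, -0.2]
width: 0.0869
gripper_force: 0.0
```

>>> servo_tool:
  targets:
    - {"angular":[0,0,5.6],"xyz":[0,0,0],"claw":8.7}
    - {"angular":[0,0,5.6],"xyz":[0,0,0],"claw":8.7}
    - {"angular":[0,0,5.6],"xyz":[0,0,0],"claw":8.7}
    - {"angular":[0,0,5.6],"xyz":[0,0,0],"claw":8.7}
    - {"angular":[0,0,5.6],"xyz":[0,0,0],"claw":8.7}
    - {"angular":[0,0,5.6],"xyz":[0,0,0],"claw":8.7}
    - {"angular":[0,0,5.6],"xyz":[0,0,0],"claw":8.7}
    - {"angular":[0,0,5.6],"xyz":[0,0,0],"claw":8.7}
    - {"angular":[0,0,5.6],"xyz":[0,0,0],"claw":8.7}
    - {"angular":[0,0,5.6],"xyz":[0,0,0],"claw":8.7}
    - {"angular":[0,0,5.6],"xyz":[0,0,0],"claw":8.7}
    - {"angular":[0,0,5.6],"xyz":[0,0,0],"claw":8.7}
    - {"angular":[0,0,5.6],"xyz":[0,0,0],"claw":8.7}
    - {"angular":[0,0,5.6],"xyz":[0,0,0],"claw":8.7}
    - {"angular":[5,0,0],"xyz":[0,0,0],"claw":8.7}
    - {"angular":[5,0,0],"xyz":[0,0,0],"claw":8.7}
    - {"angular":[5,0,0],"xyz":[0,0,0],"claw":8.7}
    - {"angular":[5,0,0],"xyz":[0,0,0],"claw":8.7}
    - {"angular":[5,0,0],"xyz":[0,0,0],"claw":8.7}
    - {"angular":[0,0,0],"xyz":[0,0,0],"claw":8.7}

```text
t: 5.2
eef_pos: [0.522, -0.2212, 0.3987]
ee_rot: [-2.702, 0.001, -1.59]
force: [-0.4, 1.0, -0.4]
width: 0.0871
gripper_force: 0.0
```

```bash
cat >> h.py <<'E'
from scipy.spatial.transform import Rotation as Ro
def st():
    s=monitor.get_state(); R=Ro.from_euler("xyz",s["ee_rot"]).as_matrix()
    print("t",s["t"],"q",s["q"].round(2),"p",s["eef_pos"].round(4),"rpy",s["ee_rot"].round(3),"F",s["force"].round(1),"w",round(s["width"],4),s["gripper_force"]); return s,R
def togo(target,grasp=True):
    s,R=st(); p=s["eef_pos"]+(R[:,2]*.003 if grasp else 0)
    print("grasp pt",p.round(4),"togo tool cm",(R.T@(np.array(target)-p)*100).round(2))
E
python3 -c "
from h import *
togo([.544,-.25,.148])"
```

```text
t 5.2 q [-0.07 -0.12 -0.27 -0.03 -0.98  0.06] p [ 0.522  -0.2212  0.3987] rpy [-2.702e+00  1.000e-03 -1.590e+00] F [-0.4  1.  -0.4] w 0.0871 0.0
grasp pt [ 0.5233 -0.2212  0.3959] togo tool cm [ 2.86  8.62 23.34]
```

>>> servo_tool:
  targets:
    - {"angular":[0,0,0],"xyz":[0.4,1.2,2],"claw":8.7}
    - {"angular":[0,0,0],"xyz":[0.4,1.2,2],"claw":8.7}
    - {"angular":[0,0,0],"xyz":[0.4,1.2,2],"claw":8.7}
    - {"angular":[0,0,0],"xyz":[0.4,1.2,2],"claw":8.7}
    - {"angular":[0,0,0],"xyz":[0.4,1.2,2],"claw":8.7}
    - {"angular":[0,0,0],"xyz":[0.4,1.2,2],"claw":8.7}
    - {"angular":[0,0,0],"xyz":[0.4,1.3,2],"claw":8.7}
    - {"angular":[0,0,0],"xyz":[0,0,2],"claw":8.7}
    - {"angular":[0,0,0],"xyz":[0,0,0],"claw":8.7}
    - {"angular":[0,0,0],"xyz":[0,0,0],"claw":8.7}

```text
t: 6.2
eef_pos: [0.5145, -0.2494, 0.2176]
ee_rot: [-2.707, -0.0, -1.589]
force: [-0.2, -1.0, 1.0]
width: 0.087
gripper_force: 0.0
```

```bash
cat >> h.py <<'E'
def pair(f,cs,ct,a=1.5):
    """enlarged crops (x,y,w,h) of scene and top side by side, 400x600 each at most"""
    o=np.zeros((600,800,3),np.uint8); D=[]
    for i,(n,c) in enumerate((("scene",cs),("top",ct))):
        d=viewer.grab_frame(n); D.append(d); x,y,w,h=c; k=min(400/w,600/h)
        im=cv2.resize(d["color"][y:y+h,x:x+w],None,fx=k,fy=k,interpolation=cv2.INTER_CUBIC)
        o[:im.shape[0],400*i:400*i+im.shape[1]]=im
        d["un"]=lambda X,Y,x=x,y=y,k=k,i=i:((X-400*i+.5)/k+x-.5,(Y+.5)/k+y-.5)
        d["fw"]=lambda P,d=d,x=x,y=y,k=k,i=i:tuple(np.round([(proj(d,P)[0]-x)*k+400*i,(proj(d,P)[1]-y)*k]).astype(int))
        d["crop"]=(x,y,k,i)
    cv2.imwrite(f,cv2.convertScaleAbs(o,alpha=a)); return D
E
python3 - <<'E'
from h import *
togo([.544,-.25,.148])
D=pair("pics/p1.png",(130,100,110,110),(320,190,110,110))
s=monitor.get_state();R=Ro.from_euler("xyz",s["ee_rot"]).as_matrix()
tip=lambda y:s["eef_pos"]+R@np.array([0,y,.022])
for d in D: print([d["fw"](tip(y)) for y in(-.0435,.0435)],[d["fw"](p) for p in([.544,-.229,.148],[.544,-.321,.148])])
E
```

```text
t 6.2 q [-0.15  0.02 -0.53 -0.1  -0.59  0.2 ] p [ 0.5145 -0.2494  0.2176] rpy [-2.707 -0.    -1.589] F [-0.2 -1.   1. ] w 0.087 0.0
grasp pt [ 0.5157 -0.2494  0.2149] togo tool cm [0.   0.25 7.26]
[(np.int64(219), np.int64(146)), (np.int64(286), np.int64(128))] [(np.int64(271), np.int64(209)), (np.int64(177), np.int64(176))]
[(np.int64(666), np.int64(201)), (np.int64(651), np.int64(308))] [(np.int64(612), np.int64(227)), (np.int64(731), np.int64(228))]
```

View pics/p1.png

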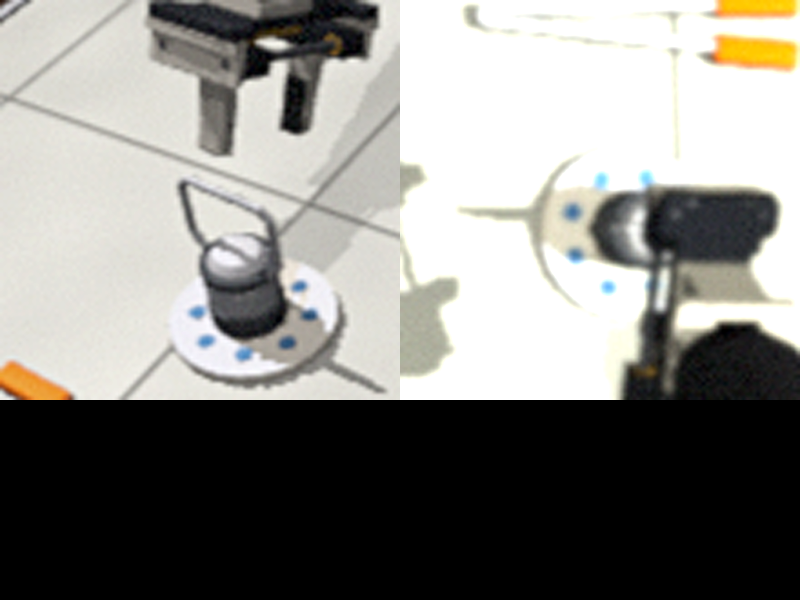

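The hand hangs over the bar. In the scene crop the fingertips are at (217,152) and (295,130), and the bar runs from (184,183) to (272,214). Both are offset from my predictions by the same amount, so the bar estimate agrees with the hand.

>>> servo_tool:
  targets:
    - {"angular":[0,0,0],"xyz":[0,0.2,1.2],"claw":8.7}
    - {"angular":[0,0,0],"xyz":[0,0,1.2],"claw":8.7}
    - {"angular":[0,0,0],"xyz":[0,0,1.2],"claw":8.7}
    - {"angular":[0,0,0],"xyz":[0,0,1.2],"claw":8.7}
    - {"angular":[0,0,0],"xyz":[0,0,1.2],"claw":8.7}
    - {"angular":[0,0,0],"xyz":[0,0,1.3],"claw":8.7}
    - {"angular":[0,0,0],"xyz":[0,0,0],"claw":6}
    - {"angular":[0,0,0],"xyz":[0,0,0],"claw":4}
    - {"angular":[0,0,0],"xyz":[0,0,0],"claw":3}
    - {"angular":[0,0,0],"xyz":[0,0,0],"claw":2}
    - {"angular":[0,0,0],"xyz":[0,0,0],"claw":1}
    - {"angular":[0,0,0],"xyz":[0,0,0],"claw":0}
    - {"angular":[0,0,0],"xyz":[0,0,0],"claw":0}
    - {"angular":[0,0,0],"xyz":[0,0,0],"claw":0}
    - {"angular":[0,0,0],"xyz":[0,0,0],"claw":0}
    - {"angular":[0,0,0],"xyz":[0,0,0],"claw":0}
  force: 40

```text
t: 7.9
eef_pos: [0.5431, -0.2501, 0.1506]
ee_rot: [-2.705, 0.0, -1.59]
force: [0.6, -0.2, -0.2]
width: 0.0126
gripper_force: 0.0
```

```bash
python3 -c "
from h import *
togo([.544,-.25,.148])"
```

```text
t 7.9 q [-0.14  0.15 -0.57 -0.12 -0.43  0.22] p [ 0.5431 -0.2501  0.1506] rpy [-2.705  0.    -1.59 ] F [ 0.6 -0.2 -0.2] w 0.0126 0.0
grasp pt [ 0.5444 -0.2501  0.1479] togo tool cm [-0.01  0.03 -0.03]
```

Still closing. Let the fingers finish and then lift.

>>> servo_tool:
  targets:
    - {"angular":[0,0,0],"xyz":[0,0,0],"claw":0}
    - {"angular":[0,0,0],"xyz":[0,0,0],"claw":0}
    - {"angular":[0,0,0],"xyz":[0,0,0],"claw":0}
    - {"angular":[0,0,0],"xyz":[0,0,0],"claw":0}

```text
t: 8.3
eef_pos: [0.5431, -0.2501, 0.1506]
ee_rot: [-2.705, 0.0, -1.59]
force: [-0.6, 0.7, 2.1]
width: 0.0069
gripper_force: 39.8
```

>>> servo_tool:
  targets:
    - {"angular":[0,0,0],"xyz":[0,-0.2,-0.5],"claw":0}
    - {"angular":[0,0,0],"xyz":[0,-0.4,-0.9],"claw":0}
    - {"angular":[0,0,0],"xyz":[0,-0.5,-1],"claw":0}
    - {"angular":[0,0,0],"xyz":[0,-0.5,-1],"claw":0}
    - {"angular":[0,0,0],"xyz":[0,-0.5,-1],"claw":0}
    - {"angular":[0,0,0],"xyz":[0,-0.4,-0.8],"claw":0}
    - {"angular":[0,0,0],"xyz":[0,-0.2,-0.5],"claw":0}
    - {"angular":[0,0,0],"xyz":[0,0,0],"claw":0}

```text
t: 9.1
eef_pos: [0.5438, -0.2502, 0.2148]
ee_rot: [-2.704, -0.0, -1.59]
force: [0.5, -0.1, -2.9]
width: 0.0067
gripper_force: 39.8
```

>>> servo_tool:
  targets:
    - {"angular":[0,-2.09,-4.48],"xyz":[0,0,0],"claw":0}
    - {"angular":[0,-2.09,-4.48],"xyz":[0,0,0],"claw":0}
    - {"angular":[0,-2.09,-4.48],"xyz":[0,0,0],"claw":0}
    - {"angular":[0,-2.09,-4.48],"xyz":[0,0,0],"claw":0}
    - {"angular":[0,-2.09,-4.48],"xyz":[0,0,0],"claw":0}
    - {"angular":[0,-2.09,-4.48],"xyz":[0,0,0],"claw":0}
    - {"angular":[0,-2.09,-4.48],"xyz":[0,0,0],"claw":0}
    - {"angular":[0,-2.09,-4.48],"xyz":[0,0,0],"claw":0}
    - {"angular":[0,-2.09,-4.48],"xyz":[0,0,0],"claw":0}
    - {"angular":[0,-2.09,-4.48],"xyz":[0,0,0],"claw":0}
    - {"angular":[0,-2.09,-4.48],"xyz":[0,0,0],"claw":0}
    - {"angular":[0,-2.09,-4.48],"xyz":[0,0,0],"claw":0}
    - {"angular":[0,-2.09,-4.48],"xyz":[0,0,0],"claw":0}
    - {"angular":[0,-2.09,-4.48],"xyz":[0,0,0],"claw":0}
    - {"angular":[0,-2.09,-4.48],"xyz":[0,0,0],"claw":0}
    - {"angular":[0,-2.09,-4.48],"xyz":[0,0,0],"claw":0}
    - {"angular":[0,0,0],"xyz":[0,0,0],"claw":0}
    - {"angular":[0,0,0],"xyz":[0,0,0],"claw":0}

```text
t: 10.9
eef_pos: [0.5436, -0.2501, 0.2128]
ee_rot: [-2.705, 0.001, -0.212]
force: [-0.2, -0.4, -3.8]
width: 0.0067
gripper_force: 39.9
```

Run:
```python
from h import *
# frame of stand
c=np.array([.577,.0905]); y=-0.21; X=np.array([np.cos(y),np.sin(y)]);Y=np.array([-np.sin(y),np.cos(y)])
seat=c-.1*Y; print("seat",seat)
for dy in(-.08,-.0): togo([*(seat+dy*Y-.025*X),.205])
D=pair("pics/p2.png",(170,110,150,150),(250,190,150,150))
s=monitor.get_state();R=Ro.from_euler("xyz",s["ee_rot"]).as_matrix()
g=s["eef_pos"]+R[:,2]*.003
for d in D: print([d["fw"](g+k*R[:,0]) for k in(-.021,.025,.071)],[d["fw"]([*(c-.126*Y),.18])])
```

```text
seat [ 0.55615401 -0.00730309]
t 10.9 q [-0.39  0.36  0.03 -0.44 -1.35  1.87] p [ 0.5436 -0.2501  0.2128] rpy [-2.705e+00  1.000e-03 -2.120e-01] F [-0.2 -0.4 -3.8] w 0.0067 39.85420245677233
grasp pt [ 0.5439 -0.2489  0.2101] togo tool cm [ -6.37 -14.16   7.18]
t 10.9 q [-0.39  0.36  0.03 -0.44 -1.35  1.87] p [ 0.5436 -0.2501  0.2128] rpy [-2.705e+00  1.000e-03 -2.120e-01] F [-0.2 -0.4 -3.8] w 0.0067 39.85420245677233
grasp pt [ 0.5439 -0.2489  0.2101] togo tool cm [ -6.39 -21.41  10.56]
[(np.int64(82), np.int64(66)), (np.int64(50), np.int64(87)), (np.int64(16), np.int64(109))] [(np.int64(246), np.int64(164))]
[(np.int64(774), np.int64(188)), (np.int64(783), np.int64(143)), (np.int64(792), np.int64(98))] [(np.int64(559), np.int64(160))]
```

View pics/p2.png

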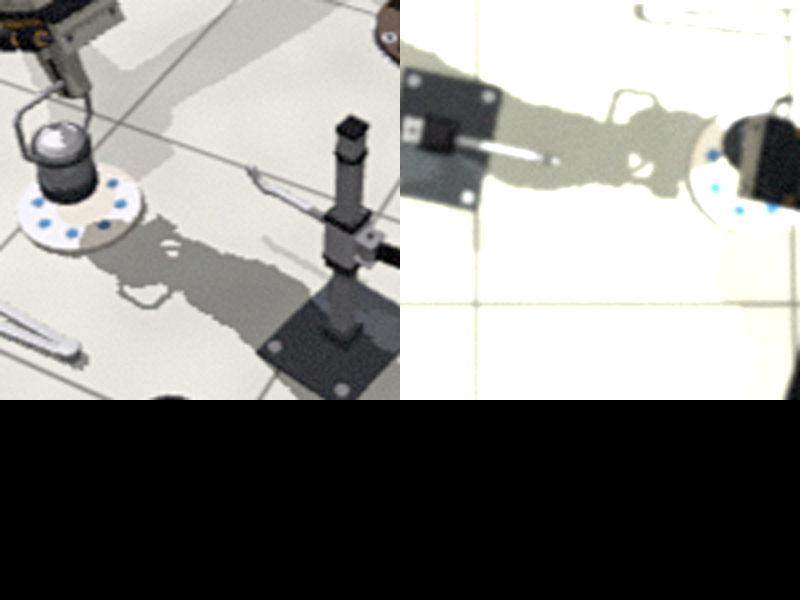

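Lantern is held level and upright at scene crop (65,160); the hook tip is at (253,172), sharing the scene's constant offset. I'm moving to just beyond the tip.

>>> servo_tool:
  targets:
    - {"angular":[0,0,0],"xyz":[-0.4,-0.9,0.5],"claw":0}
    - {"angular":[0,0,0],"xyz":[-0.8,-1.8,0.9],"claw":0}
    - {"angular":[0,0,0],"xyz":[-0.9,-2,1],"claw":0}
    - {"angular":[0,0,0],"xyz":[-0.9,-2,1],"claw":0}
    - {"angular":[0,0,0],"xyz":[-0.9,-2,1],"claw":0}
    - {"angular":[0,0,0],"xyz":[-0.9,-2,1],"claw":0}
    - {"angular":[0,0,0],"xyz":[-0.8,-1.8,0.9],"claw":0}
    - {"angular":[0,0,0],"xyz":[-0.5,-1,0.7],"claw":0}
    - {"angular":[0,0,0],"xyz":[-0.3,-0.6,0.5],"claw":0}
    - {"angular":[0,0,0],"xyz":[0,0,0],"claw":0}
    - {"angular":[0,0,0],"xyz":[0,0,0],"claw":0}
    - {"angular":[0,0,0],"xyz":[0,0,0],"claw":0}

```text
t: 12.2
eef_pos: [0.5144, -0.0815, 0.2052]
ee_rot: [-2.705, 0.0, -0.21]
force: [0.8, -0.6, -3.3]
width: 0.0067
gripper_force: 39.9
```

Run:
```python
from h import *
c=np.array([.577,.0905]); y=-0.21; X=np.array([np.cos(y),np.sin(y)]);Y=np.array([-np.sin(y),np.cos(y)])
seat=c-.1*Y
togo([*(seat-.025*X),.203])
D=pair("pics/p3.png",(210,120,110,110),(260,190,100,100))
s=monitor.get_state();R=Ro.from_euler("xyz",s["ee_rot"]).as_matrix()
g=s["eef_pos"]+R[:,2]*.003
for d in D: print([d["fw"](g+k*R[:,0]) for k in(-.021,.025,.071)],[d["fw"]([*(c-.126*Y),.18])])
```

```text
t 12.2 q [-0.12  0.19 -0.21 -0.47 -1.17  1.67] p [ 0.5144 -0.0815  0.2052] rpy [-2.705  0.    -0.21 ] F [ 0.8 -0.6 -3.3] w 0.0067 39.856598395854235
grasp pt [ 0.5146 -0.0803  0.2025] togo tool cm [ 0.03 -7.28  3.34]
[(np.int64(175), np.int64(103)), (np.int64(134), np.int64(134)), (np.int64(91), np.int64(167))] [(np.int64(189), np.int64(188))]
[(np.int64(666), np.int64(326)), (np.int64(680), np.int64(258)), (np.int64(694), np.int64(190))] [(np.int64(598), np.int64(240))]
```

View pics/p3.png

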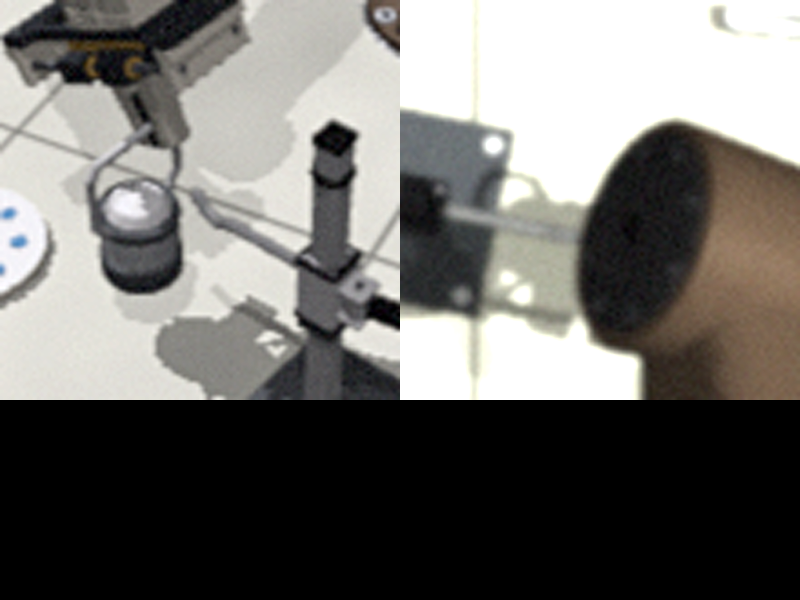

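The bar (96,170 to 150,128 in the crop) is just beyond and above the hook tip at (195,195). I'm going in over the tip.

>>> servo_tool:
  targets:
    - {"angular":[0,0,0],"xyz":[0,-0.4,0.2],"claw":0}
    - {"angular":[0,0,0],"xyz":[0,-0.7,0.3],"claw":0}
    - {"angular":[0,0,0],"xyz":[0,-0.7,0.3],"claw":0}
    - {"angular":[0,0,0],"xyz":[0,-0.7,0.3],"claw":0}
    - {"angular":[0,0,0],"xyz":[0,-0.7,0.4],"claw":0}
    - {"angular":[0,0,0],"xyz":[0,-0.7,0.3],"claw":0}
    - {"angular":[0,0,0],"xyz":[0,-0.7,0.3],"claw":0}
    - {"angular":[0,0,0],"xyz":[0,-0.7,0.3],"claw":0}
    - {"angular":[0,0,0],"xyz":[0,-0.7,0.3],"claw":0}
    - {"angular":[0,0,0],"xyz":[0,-0.7,0.3],"claw":0}
    - {"angular":[0,0,0],"xyz":[0,-0.6,0.3],"claw":0}
    - {"angular":[0,0,0],"xyz":[0,0,0],"claw":0}
    - {"angular":[0,0,0],"xyz":[0,0,0],"claw":0}

```text
t: 13.6
eef_pos: [0.5307, -0.0023, 0.2063]
ee_rot: [-2.705, 0.0, -0.209]
force: [-0.9, 0.7, -3.4]
width: 0.0069
gripper_force: 39.9
```

Run:
```python
from h import *
c=np.array([.577,.0905]); y=-0.21; X=np.array([np.cos(y),np.sin(y)]);Y=np.array([-np.sin(y),np.cos(y)])
seat=c-.1*Y
togo([*(seat-.025*X),.174])
D=pair("pics/p4.png",(240,120,110,110),(260,190,100,100))
```

```text
t 13.6 q [ 0.04  0.17 -0.23 -0.48 -1.1   1.52] p [ 0.5307 -0.0023  0.2063] rpy [-2.705  0.    -0.209] F [-0.9  0.7 -3.4] w 0.0069 39.85812395811081
grasp pt [ 0.531  -0.0011  0.2035] togo tool cm [0.09 1.32 2.64]
```

View pics/p4.png

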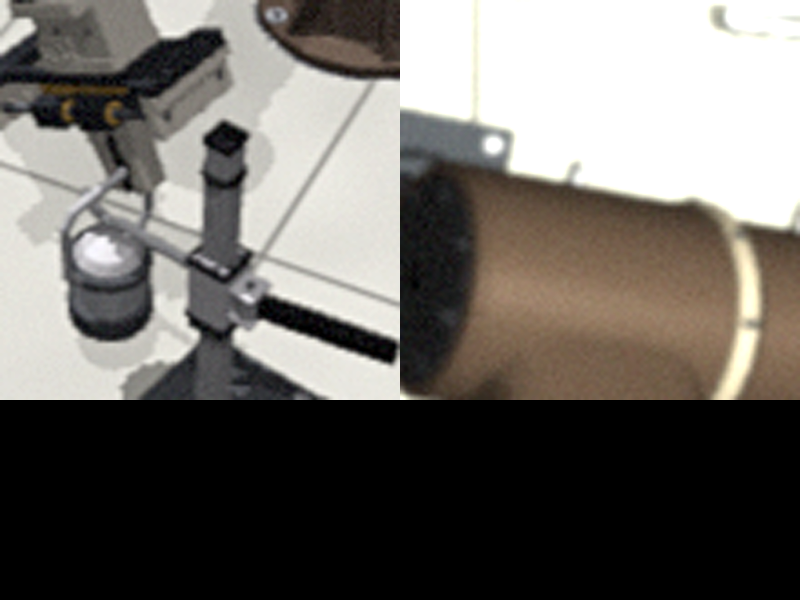

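The bar now crosses above the arm, with the hook tip visible inside the arch at (92,200). I'm lowering it onto the seat.

>>> servo_tool:
  targets:
    - {"angular":[0,0,0],"xyz":[0,0.2,0.4],"claw":0}
    - {"angular":[0,0,0],"xyz":[0,0.2,0.4],"claw":0}
    - {"angular":[0,0,0],"xyz":[0,0.2,0.4],"claw":0}
    - {"angular":[0,0,0],"xyz":[0,0.2,0.4],"claw":0}
    - {"angular":[0,0,0],"xyz":[0,0.2,0.4],"claw":0}
    - {"angular":[0,0,0],"xyz":[0,0.2,0.4],"claw":0}
    - {"angular":[0,0,0],"xyz":[0,0,0],"claw":0}
    - {"angular":[0,0,0],"xyz":[0,0,0],"claw":0}
    - {"angular":[0,0,0],"xyz":[0,0,0],"claw":0}

```text
t: 14.6
eef_pos: [0.5308, -0.0032, 0.1797]
ee_rot: [-2.705, -0.0, -0.21]
force: [-0.4, -0.6, -2.5]
width: 0.0066
gripper_force: 39.9
```

>>> servo_tool:
  targets:
    - {"angular":[0,0,0],"xyz":[0,0,0.2],"claw":0}
    - {"angular":[0,0,0],"xyz":[0,0,0],"claw":0}
    - {"angular":[0,0,0],"xyz":[0,0,0],"claw":0}

```text
t: 14.9
eef_pos: [0.5308, -0.0023, 0.1777]
ee_rot: [-2.705, 0.0, -0.21]
force: [-0.0, 0.9, -2.3]
width: 0.0065
gripper_force: 39.9
```

>>> servo_tool:
  targets:
    - {"angular":[0,0,0],"xyz":[0,0.1,0.2],"claw":0}
    - {"angular":[0,0,0],"xyz":[0,0,0],"claw":0}
    - {"angular":[0,0,0],"xyz":[0,0,0],"claw":0}

```text
t: 15.2
eef_pos: [0.531, -0.0024, 0.1761]
ee_rot: [-2.705, -0.001, -0.209]
force: [-2.6, 0.2, 4.2]
width: 0.0066
gripper_force: 40.0
```

Contact felt (force went from −3.4 to +4.2 N). I'm releasing and checking.

>>> servo_tool:
  targets:
    - {"angular":[0,0,0],"xyz":[0,0,0],"claw":0.9}
    - {"angular":[0,0,0],"xyz":[0,0,0],"claw":1.5}
    - {"angular":[0,0,0],"xyz":[0,0,0],"claw":2.5}
    - {"angular":[0,0,0],"xyz":[0,0,0],"claw":3.5}
    - {"angular":[0,0,0],"xyz":[0,0,0],"claw":4.5}
    - {"angular":[0,0,0],"xyz":[0,0,0],"claw":4.5}
    - {"angular":[0,0,0],"xyz":[0,0,0],"claw":4.5}
    - {"angular":[0,0,0],"xyz":[0,0,-0.5],"claw":4.5}
    - {"angular":[0,0,0],"xyz":[0,0,-1],"claw":4.5}
    - {"angular":[0,0,0],"xyz":[0,0,-1.5],"claw":4.5}
    - {"angular":[0,0,0],"xyz":[0,0,-2],"claw":4.5}
    - {"angular":[0,0,0],"xyz":[0,0,-2],"claw":4.5}
    - {"angular":[0,0,0],"xyz":[0,0,-3],"claw":4.5}
    - {"angular":[0,0,0],"xyz":[0,0,-3],"claw":4.5}
    - {"angular":[0,0,0],"xyz":[0,0,-3],"claw":4.5}
    - {"angular":[0,0,0],"xyz":[0,0,0],"claw":4.5}

```text
t: 16.8
eef_pos: [0.5179, -0.0707, 0.3254]
ee_rot: [-2.706, -0.007, -0.211]
force: [0.6, 0.0, 0.1]
width: 0.0452
gripper_force: 0.0
```

Run:
```python
from h import *
import pickle
st()
D=pair("pics/p5.png",(240,120,110,110),(200,190,120,120))
for d in D: d.pop("un");d.pop("fw")
pickle.dump(D,open("d5.pkl","wb"))
```

```text
t 16.8 q [-0.09  0.09 -0.06 -0.44 -1.38  1.53] p [ 0.5179 -0.0707  0.3254] rpy [-2.706 -0.007 -0.211] F [0.6 0.  0.1] w 0.0452 0.0
```

View pics/p5.png

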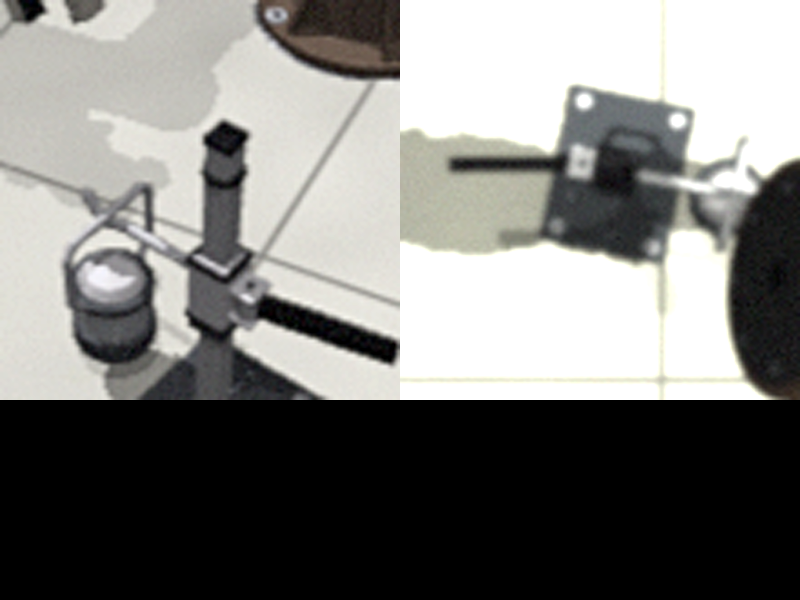

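The lantern hangs on the hook, with its bar across the arm at about (110,215), and the gripper is clear. In the top crop the lever runs from (450,164) to (556,163). Next I measure the lever and the ring numerically.

```bash
cat >> h.py <<'E'
C=np.array([.577,.0905]); YAW=-0.21; X=np.array([np.cos(YAW),np.sin(YAW)]);Y=np.array([-np.sin(YAW),np.cos(YAW)])
def prof(d,du=0,zs=np.arange(.18,.316,.002),off=.012):
    o,_=ray(d,280,210); h=(o[:2]-C);h/=np.linalg.norm(h)
    g=cv2.cvtColor(d["color"],cv2.COLOR_BGR2GRAY).astype(np.float32)
    P=np.array([proj(d,[*(C+off*h),z]) for z in zs],np.float32)
    return zs,[cv2.remap(g,(P[:,:1]+du+k),P[:,1:],cv2.INTER_LINEAR).ravel() for k in(-1,0,1)],P
E
python3 - <<'E'
from h import *
import pickle
S,T=pickle.load(open("d5.pkl","rb"))
z,p,P=prof(S,1)
m=np.mean(p,0); print(P[0],P[-1]); print([(round(a*1000),int(b)) for a,b in zip(z,m)])
# lever mask in top
g=cv2.cvtColor(T["color"],cv2.COLOR_BGR2GRAY); x,y,k,i=T["crop"]
sub=g[230:250,208:246]; ys,xs=np.where(sub<35); print(len(xs),np.median(g[225:228,208:230]))
q=np.array([onz(T,a+208,b+230,.175)[:2] for a,b in zip(xs,ys)])
c,dv=q.mean(0),np.linalg.svd(q-q.mean(0))[2][0]; s=(q-c)@dv; print("centre",c,"dir",dv,"ends",c+dv*s.min(),c+dv*s.max())
pin=C+.027*Y; print("pin",pin,"pin offset from line",np.cross(dv,pin-c))
E
```

```text
[299.4002  196.29924] [301.3571  155.50018]
[(180, 25), (182, 36), (184, 66), (186, 92), (188, 120), (190, 117), (192, 108), (194, 83), (196, 62), (198, 54), (200, 51), (202, 53), (204, 53), (206, 54), (208, 54), (210, 55), (212, 53), (214, 53), (216, 54), (218, 54), (220, 55), (222, 55), (224, 55), (226, 55), (228, 55), (230, 54), (232, 55), (234, 56), (236, 56), (238, 56), (240, 55), (242, 55), (244, 54), (246, 54), (248, 53), (250, 53), (252, 53), (254, 54), (256, 55), (258, 54), (260, 54), (262, 48), (264, 38), (266, 20), (268, 16), (270, 19), (272, 35), (274, 46), (276, 55), (278, 55), (280, 56), (282, 55), (284, 55), (286, 55), (288, 55), (290, 50), (292, 40), (294, 22), (296, 12), (298, 8), (300, 14), (302, 17), (304, 19), (306, 18), (308, 17), (310, 16), (312, 10), (314, 10)]
62 216.0
centre [0.58088229 0.18183673] dir [ 0.00789796 -0.99996881] ends [0.58057075 0.2212821 ] [0.58119274 0.14253143]
pin [0.58262842 0.11690683] pin offset from line 0.0012332553763462005<stdin>:11: DeprecationWarning: Arrays of 2-dimensional vectors are deprecated. Use arrays of 3-dimensional vectors instead. (deprecated in NumPy 2.0)
```

>>> servo_tool:
  targets:
    - {"angular":[0,0,0],"xyz":[0,-1,-2.3],"claw":4.5}
    - {"angular":[0,0,0],"xyz":[0,-1,-2.3],"claw":4.5}
    - {"angular":[0,0,0],"xyz":[0,-1,-2.3],"claw":4.5}
    - {"angular":[0,0,0],"xyz":[0,-1,-2.3],"claw":4.5}
    - {"angular":[-5,0,0],"xyz":[0,0,0],"claw":4.5}
    - {"angular":[-5,0,0],"xyz":[0,0,0],"claw":4.5}
    - {"angular":[-5,0,0],"xyz":[0,0,0],"claw":4.5}
    - {"angular":[-5,0,0],"xyz":[0,0,0],"claw":4.5}
    - {"angular":[-5,0,0],"xyz":[0,0,0],"claw":4.5}
    - {"angular":[0,0,0],"xyz":[0,0,0],"claw":4.5}

```text
t: 17.9
eef_pos: [0.516, -0.0696, 0.4192]
ee_rot: [3.138, 0.003, -0.206]
force: [0.1, -0.7, -0.2]
width: 0.0449
gripper_force: 0.0
```

>>> servo_tool:
  targets:
    - {"angular":[0,0,5.5],"xyz":[0,0,0],"claw":4.5}
    - {"angular":[0,0,5.5],"xyz":[0,0,0],"claw":4.5}
    - {"angular":[0,0,5.5],"xyz":[0,0,0],"claw":4.5}
    - {"angular":[0,0,5.5],"xyz":[0,0,0],"claw":4.5}
    - {"angular":[0,0,5.5],"xyz":[0,0,0],"claw":4.5}
    - {"angular":[0,0,5.5],"xyz":[0,0,0],"claw":4.5}
    - {"angular":[0,0,5.5],"xyz":[0,0,0],"claw":4.5}
    - {"angular":[0,0,5.5],"xyz":[0,0,0],"claw":4.5}
    - {"angular":[0,0,5.5],"xyz":[0,0,0],"claw":4.5}
    - {"angular":[0,0,5.5],"xyz":[0,0,0],"claw":4.5}
    - {"angular":[0,0,5.5],"xyz":[0,0,0],"claw":4.5}
    - {"angular":[0,0,5.5],"xyz":[0,0,0],"claw":4.5}
    - {"angular":[0,0,5.5],"xyz":[0,0,0],"claw":4.5}
    - {"angular":[0,0,6],"xyz":[0,0,0],"claw":4.5}
    - {"angular":[0,0,0],"xyz":[0,0,0],"claw":4.5}
    - {"angular":[0,0,0],"xyz":[0,0,0],"claw":4.5}

```text
t: 19.5
eef_pos: [0.5161, -0.0713, 0.4204]
ee_rot: [3.141, 0.001, -1.56]
force: [0.3, -0.1, 0.7]
width: 0.0449
gripper_force: 0.0
```

```bash
python3 -c "
from h import *
togo([.581,.195,.165])"
```

```text
t 19.5 q [ 0.24  0.04 -0.01 -0.   -1.52 -0.23] p [ 0.5161 -0.0713  0.4204] rpy [ 3.141e+00  1.000e-03 -1.560e+00] F [ 0.3 -0.1  0.7] w 0.0449 0.0
grasp pt [ 0.5161 -0.0713  0.4174] togo tool cm [-26.52  -6.81  25.26]
```

>>> servo_tool:
  targets:
    - {"angular":[0,0,0],"xyz":[-1.5,-0.4,0],"claw":4.5}
    - {"angular":[0,0,0],"xyz":[-2.5,-0.7,0],"claw":4.5}
    - {"angular":[0,0,0],"xyz":[-3,-0.8,0],"claw":4.5}
    - {"angular":[0,0,0],"xyz":[-3,-0.8,0],"claw":4.5}
    - {"angular":[0,0,0],"xyz":[-3,-0.8,0],"claw":4.5}
    - {"angular":[0,0,0],"xyz":[-3,-0.8,0],"claw":4.5}
    - {"angular":[0,0,0],"xyz":[-3,-0.8,0],"claw":4.5}
    - {"angular":[0,0,0],"xyz":[-3,-0.8,0],"claw":4.5}
    - {"angular":[0,0,0],"xyz":[-3,-0.7,0],"claw":4.5}
    - {"angular":[0,0,0],"xyz":[-1.5,-0.2,0],"claw":4.5}
    - {"angular":[0,0,0],"xyz":[0,0,3],"claw":4.5}
    - {"angular":[0,0,0],"xyz":[0,0,3],"claw":4.5}
    - {"angular":[0,0,0],"xyz":[0,0,3],"claw":4.5}
    - {"angular":[0,0,0],"xyz":[0,0,3],"claw":4.5}
    - {"angular":[0,0,0],"xyz":[0,0,3],"claw":4.5}
    - {"angular":[0,0,0],"xyz":[0,0,3],"claw":4.5}
    - {"angular":[0,0,0],"xyz":[0,0,0],"claw":4.5}
    - {"angular":[0,0,0],"xyz":[0,0,0],"claw":4.5}

```text
t: 21.3
eef_pos: [0.5821, 0.1945, 0.2413]
ee_rot: [3.141, -0.001, -1.561]
force: [0.8, 0.2, 0.3]
width: 0.045
gripper_force: 0.0
```

```bash
python3 -c "
from h import *
togo([.581,.195,.165])"
```

```text
t 21.3 q [ 0.64  0.26 -0.14  0.   -1.17 -0.63] p [0.5821 0.1945 0.2413] rpy [ 3.141e+00 -1.000e-03 -1.561e+00] F [0.8 0.2 0.3] w 0.045 0.0
grasp pt [0.5821 0.1945 0.2383] togo tool cm [-0.05  0.11  7.33]
```

>>> servo_tool:
  targets:
    - {"angular":[0,0,0],"xyz":[0,0.1,1.4],"claw":4.5}
    - {"angular":[0,0,0],"xyz":[0,0,1.5],"claw":4.5}
    - {"angular":[0,0,0],"xyz":[0,0,1.5],"claw":4.5}
    - {"angular":[0,0,0],"xyz":[0,0,1.5],"claw":4.5}
    - {"angular":[0,0,0],"xyz":[0,0,1.4],"claw":4.5}
    - {"angular":[0,0,0],"xyz":[0,0,0],"claw":3.5}
    - {"angular":[0,0,0],"xyz":[0,0,0],"claw":2.5}
    - {"angular":[0,0,0],"xyz":[0,0,0],"claw":1.5}
    - {"angular":[0,0,0],"xyz":[0,0,0],"claw":0.8}
    - {"angular":[0,0,0],"xyz":[0,0,0],"claw":0.5}
    - {"angular":[0,0,0],"xyz":[0,0,0],"claw":0.5}
    - {"angular":[0,0,0],"xyz":[0,0,0],"claw":0.5}
    - {"angular":[0,0,0],"xyz":[0,0,0],"claw":0.5}
    - {"angular":[0,0,0],"xyz":[0,0,0],"claw":0.5}
  force: 55

```text
t: 22.7
eef_pos: [0.5813, 0.1946, 0.1683]
ee_rot: [-3.141, 0.0, -1.562]
force: [-0.4, 0.3, 4.7]
width: 0.0118
gripper_force: 55.0
```

```bash
python3 -c "
from h import *
togo([.581,.195,.165])"
```

```text
t 22.7 q [ 0.64  0.32 -0.24  0.   -1.01 -0.63] p [0.5813 0.1946 0.1683] rpy [-3.141  0.    -1.562] F [-0.4  0.3  4.7] w 0.0118 55.0012269616127
grasp pt [0.5813 0.1946 0.1653] togo tool cm [-0.04  0.03  0.03]
```

>>> servo_tool:
  targets:
    - {"angular":[0,0,0],"xyz":[0,0,-0.4],"claw":0.5}
    - {"angular":[0,0,0],"xyz":[0,0,-0.7],"claw":0.5}
    - {"angular":[0,0,0],"xyz":[0,0,-0.8],"claw":0.5}
    - {"angular":[0,0,0],"xyz":[0,0,-0.8],"claw":0.5}
    - {"angular":[0,0,0],"xyz":[0,0,-0.8],"claw":0.5}
    - {"angular":[0,0,0],"xyz":[0,0,-0.8],"claw":0.5}
    - {"angular":[0,0,0],"xyz":[0,0,-0.8],"claw":0.5}
    - {"angular":[0,0,0],"xyz":[0,0,-0.7],"claw":0.5}
    - {"angular":[0,0,0],"xyz":[0,0,-0.4],"claw":0.5}
    - {"angular":[0,0,0],"xyz":[0,0,-0.2],"claw":0.5}
    - {"angular":[0,0,0],"xyz":[0,0,0],"claw":0.5}
    - {"angular":[0,0,0],"xyz":[0,0,0],"claw":0.5}
    - {"angular":[0,0,0],"xyz":[0,0,0],"claw":0.5}

```text
t: 24.0
eef_pos: [0.5809, 0.1946, 0.2317]
ee_rot: [3.141, 0.0, -1.562]
force: [2.0, 3.4, -7.1]
width: 0.0116
gripper_force: 55.0
```

```bash
cat >> h.py <<'E'
def prf(lo=.23,hi=.3):
    zs=np.arange(lo,hi,.001); P=[]
    for _ in range(4):
        d=viewer.grab_frame("scene"); P.append(np.mean(prof(d,1,zs)[1],0))
    print(" ".join(f"{round(a*1000)}:{int(b)}" for a,b in zip(zs,np.mean(P,0))))
E
python3 - <<'E'
from h import *
st(); prf()
E
```

```text
t 24.0 q [ 0.64  0.27 -0.16 -0.   -1.15 -0.63] p [0.5809 0.1946 0.2317] rpy [ 3.141  0.    -1.562] F [ 2.   3.4 -7.1] w 0.0116 54.998394548892975
230:60 231:60 232:61 233:61 234:61 235:60 236:59 237:58 238:51 239:43 240:36 241:29 242:21 243:15 244:11 245:16 246:20 247:25 248:34 249:41 250:50 251:56 252:62 253:67 254:68 255:65 256:61 257:58 258:56 259:54 260:51 261:48 262:46 263:43 264:35 265:26 266:16 267:12 268:14 269:16 270:19 271:27 272:35 273:42 274:45 275:49 276:53 277:53 278:54 279:54 280:54 281:54 282:54 283:54 284:54 285:54 286:54 287:54 288:53 289:51 290:49 291:46 292:40 293:33 294:24 295:19 296:14 297:10 298:8 299:11
```

>>> servo_tool:
  targets:
    - {"angular":[0,0,0],"xyz":[0,0,-0.2],"claw":0.5}
    - {"angular":[0,0,0],"xyz":[0,0,-0.2],"claw":0.5}
    - {"angular":[0,0,0],"xyz":[0,0,-0.2],"claw":0.5}
    - {"angular":[0,0,0],"xyz":[0,0,0],"claw":0.5}
    - {"angular":[0,0,0],"xyz":[0,0,0],"claw":0.5}
    - {"angular":[0,0,0],"xyz":[0,0,0],"claw":0.5}

```text
t: 24.8
eef_pos: [0.581, 0.1945, 0.2379]
ee_rot: [-3.141, 0.0, -1.562]
force: [1.5, 4.4, -6.4]
width: 0.0118
gripper_force: 55.0
```

Run:
```python
from h import *
st(); prf(.24,.28)
```

```text
t 24.8 q [ 0.64  0.26 -0.15 -0.   -1.16 -0.63] p [0.581  0.1945 0.2379] rpy [-3.141  0.    -1.562] F [ 1.5  4.4 -6.4] w 0.0118 54.9982975423336
240:61 241:60 242:59 243:57 244:53 245:45 246:37 247:28 248:23 249:18 250:13 251:15 252:20 253:25 254:32 255:41 256:51 257:59 258:63 259:66 260:69 261:63 262:57 263:51 264:41 265:29 266:17 267:12 268:14 269:17 270:21 271:28 272:35 273:41 274:45 275:49 276:53 277:54 278:54 279:55 280:55
```

>>> servo_tool:
  targets:
    - {"angular":[0,0,0],"xyz":[0,0,-0.1],"claw":0.5}
    - {"angular":[0,0,0],"xyz":[0,0,0],"claw":0.5}
    - {"angular":[0,0,0],"xyz":[0,0,0],"claw":0.5}
    - {"angular":[0,0,0],"xyz":[0,0,0],"claw":0.5}

```text
t: 25.4
eef_pos: [0.5809, 0.1945, 0.2386]
ee_rot: [3.141, 0.0, -1.562]
force: [2.0, 4.8, -8.1]
width: 0.0117
gripper_force: 55.0
```

>>> servo_tool:
  targets:
    - {"angular":[0,0,0],"xyz":[0,0,-0.1],"claw":0.5}
    - {"angular":[0,0,0],"xyz":[0,0,0],"claw":0.5}
    - {"angular":[0,0,0],"xyz":[0,0,0],"claw":0.5}
    - {"angular":[0,0,0],"xyz":[0,0,0],"claw":0.5}

```text
t: 25.8
eef_pos: [0.5809, 0.1945, 0.2396]
ee_rot: [3.141, 0.0, -1.562]
force: [1.7, 5.0, -7.1]
width: 0.0118
gripper_force: 55.0
```

Run:
```python
from h import *
st(); prf(.24,.28)
```

```text
t 25.8 q [ 0.64  0.26 -0.15 -0.   -1.16 -0.63] p [0.5809 0.1945 0.2396] rpy [ 3.141  0.    -1.562] F [ 1.7  5.  -7.1] w 0.0118 54.99783709645271
240:61 241:60 242:59 243:57 244:55 245:51 246:47 247:43 248:35 249:28 250:21 251:20 252:23 253:26 254:32 255:43 256:53 257:62 258:66 259:70 260:74 261:68 262:64 263:59 264:48 265:35 266:22 267:15 268:16 269:16 270:20 271:26 272:33 273:40 274:44 275:48 276:53 277:53 278:54 279:55 280:54
```

>>> servo_tool:
  targets:
    - {"angular":[0,0,0],"xyz":[0,0,-0.05],"claw":0.5}
    - {"angular":[0,0,0],"xyz":[0,0,0],"claw":0.5}
    - {"angular":[0,0,0],"xyz":[0,0,0],"claw":0.5}
    - {"angular":[0,0,0],"xyz":[0,0,0],"claw":0.5}

```text
t: 26.4
eef_pos: [0.5809, 0.1945, 0.24]
ee_rot: [3.141, 0.0, -1.562]
force: [2.6, 4.7, -8.2]
width: 0.0112
gripper_force: 55.0
```

Run:
```python
from h import *
im=[]
for _ in range(8): im.append(viewer.grab_frame("scene")["color"].astype(np.float32)); 
m=np.mean(im,0).astype(np.uint8)
F=np.array([monitor.get_state()["force"][2]]);st()
c=cv2.resize(m[150:200,275:340],None,fx=12,fy=12,interpolation=cv2.INTER_CUBIC)
cv2.imwrite("pics/p6.png",cv2.convertScaleAbs(c,alpha=1.8))
```

```text
t 26.8 q [ 0.64  0.26 -0.14 -0.   -1.16 -0.63] p [0.5809 0.1945 0.24  ] rpy [ 3.141  0.    -1.562] F [ 2.5  5.4 -9.1] w 0.0119 54.997804909944534
```

View pics/p6.png

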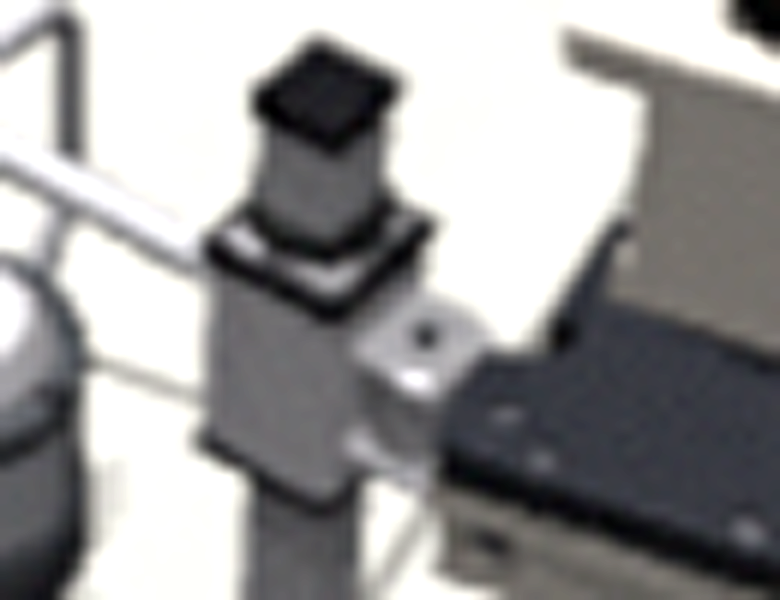

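The ring's lower edge (325,256) sits almost on the sleeve's top face, whose near corner is at (330,292). I estimate about 1 mm of gap left.

>>> servo_tool:
  targets:
    - {"angular":[0,0,0],"xyz":[0,0,-0.05],"claw":0.5}
    - {"angular":[0,0,0],"xyz":[0,0,0],"claw":0.5}
    - {"angular":[0,0,0],"xyz":[0,0,0],"claw":0.5}
    - {"angular":[0,0,0],"xyz":[0,0,0],"claw":0.5}

```text
t: 27.2
eef_pos: [0.5809, 0.1945, 0.2405]
ee_rot: [3.141, 0.0, -1.562]
force: [2.0, 4.9, -8.3]
width: 0.0115
gripper_force: 55.0
```

>>> servo_tool:
  targets:
    - {"angular":[0,0,0],"xyz":[0,0,-0.05],"claw":0.5}
    - {"angular":[0,0,0],"xyz":[0,0,0],"claw":0.5}
    - {"angular":[0,0,0],"xyz":[0,0,0],"claw":0.5}
    - {"angular":[0,0,0],"xyz":[0,0,0],"claw":0.5}

```text
t: 27.6
eef_pos: [0.5809, 0.1945, 0.241]
ee_rot: [3.141, 0.0, -1.562]
force: [2.3, 5.0, -8.8]
width: 0.0118
gripper_force: 55.0
```

Run:
```python
from h import *
f=[]
for _ in range(3): f.append(monitor.get_state()["force"]); viewer.grab_frame("scene")
print(np.mean(f,0)); st(); prf(.245,.275)
# 2-D measure around ring & corner: column-wise dark run edges for columns 299..304
im=np.mean([cv2.cvtColor(viewer.grab_frame("scene")["color"],cv2.COLOR_BGR2GRAY) for _ in range(4)],0)
print(im[164:182,296:306].astype(int))
```

```text
[ 1.9322133   4.633934   -8.43537634]
t 27.75 q [ 0.64  0.26 -0.14 -0.   -1.17 -0.63] p [0.5809 0.1945 0.241 ] rpy [ 3.141  0.    -1.562] F [ 2.2  4.9 -8.6] w 0.0118 54.99782547354698
245:58 246:56 247:54 248:46 249:38 250:30 251:24 252:19 253:14 254:15 255:26 256:36 257:47 258:62 259:76 260:90 261:89 262:89 263:88 264:73 265:53 266:32 267:21 268:19 269:16 270:18 271:25 272:33 273:40 274:45 275:49
[[ 77  52  53  53  52  54  54  52  51  51]
 [ 60  54  55  51  54  54  54  53  52  50]
 [ 49  54  58  54  55  56  53  55  52  46]
 [ 25  42  53  55  53  55  54  55  48  38]
 [ 18  25  34  45  51  59  56  47  33  17]
 [ 59  17  17  28  36  44  43  29  16   8]
 [ 72  29  19  14  13  12  18  10   5  11]
 [ 40  52  59  41  25  20  21  33  36  32]
 [ 10  28  42  58  81  86  89  94  72  28]
 [ 24  12  15  35  60  79 107 101  47  11]
 [ 57  45  22  12  20  39  60  54  17  16]
 [ 61  59  49  29  15   9  12  11  16  37]
 [ 62  62  61  58  52  32  13  15  40  61]
 [ 60  61  59  61  60  52  50  56  63  82]
 [ 60  62  61  61  62  62  60  66  83  99]
 [ 59  62  61  60  61  60  61  60  71  90]
 [ 60  60  62  62  60  60  61  59  57  62]
 [ 59  60  62  60  59  61  59  60  54  47]]
```

Sleeve top and ring edge now coincide within my measuring error (about 0.7 mm). I'm swinging the lever about the pin while holding height.

>>> servo_tool:
  targets:
    - {"angular":[0,0,-4],"xyz":[0.02,0.55,0],"claw":0.5}
    - {"angular":[0,0,-4],"xyz":[0.02,0.55,0],"claw":0.5}
    - {"angular":[0,0,-4],"xyz":[0.02,0.55,0],"claw":0.5}
    - {"angular":[0,0,-4],"xyz":[0.02,0.55,0],"claw":0.5}
    - {"angular":[0,0,-4],"xyz":[0.02,0.55,0],"claw":0.5}
    - {"angular":[0,0,0],"xyz":[0,0,0],"claw":0.5}
    - {"angular":[0,0,0],"xyz":[0,0,0],"claw":0.5}

```text
t: 28.85
eef_pos: [0.5543, 0.1894, 0.2414]
ee_rot: [-3.141, -0.0, -1.215]
force: [3.3, 3.8, -8.3]
width: 0.0116
gripper_force: 55.0
```

>>> servo_tool:
  targets:
    - {"angular":[0,0,-4],"xyz":[0.02,0.55,0],"claw":0.5}
    - {"angular":[0,0,-4],"xyz":[0.02,0.55,0],"claw":0.5}
    - {"angular":[0,0,-4],"xyz":[0.02,0.55,0],"claw":0.5}
    - {"angular":[0,0,-4],"xyz":[0.02,0.55,0],"claw":0.5}
    - {"angular":[0,0,0],"xyz":[0,0,0],"claw":0.5}
    - {"angular":[0,0,0],"xyz":[0,0,0],"claw":0.5}

```text
t: 29.45
eef_pos: [0.5355, 0.1789, 0.2416]
ee_rot: [-3.141, -0.001, -0.936]
force: [4.7, 3.8, -7.4]
width: 0.0113
gripper_force: 55.0
```

>>> servo_tool:
  targets:
    - {"angular":[0,0,-4],"xyz":[0.02,0.55,0.03],"claw":0.5}
    - {"angular":[0,0,-4],"xyz":[0.02,0.55,0.02],"claw":0.5}
    - {"angular":[0,0,-4],"xyz":[0.02,0.55,0],"claw":0.5}
    - {"angular":[0,0,0],"xyz":[0,0,0],"claw":0.5}
    - {"angular":[0,0,0],"xyz":[0,0,0],"claw":0.5}

```text
t: 29.95
eef_pos: [0.5237, 0.1679, 0.2413]
ee_rot: [-3.14, -0.001, -0.727]
force: [6.7, 4.3, -8.4]
width: 0.0115
gripper_force: 55.0
```

Run:
```python
from h import *
s,R=st(); print("F tool",(R.T@s["force"]).round(1)); pin=C+.027*Y
d=s["eef_pos"][:2]-pin; print("r",np.linalg.norm(d),"q from pos",np.pi+YAW-np.arctan2(d[1],d[0]),"q from yaw",YAW-s["ee_rot"][2])
prf(.245,.275)
```

```text
t 29.95 q [ 0.67  0.16 -0.28  0.   -1.13  0.18] p [0.5237 0.1679 0.2413] rpy [-3.14e+00 -1.00e-03 -7.27e-01] F [ 6.7  4.3 -8.4] w 0.0115 54.99794840812683
F tool [ 2.1 -7.6  8.4]
r 0.07797935724395522 q from pos 0.5033910390927456 q from yaw 0.5169669531083412
245:61 246:60 247:58 248:52 249:46 250:40 251:32 252:23 253:15 254:11 255:13 256:14 257:16 258:15 259:15 260:15 261:14 262:12 263:10 264:9 265:8 266:7 267:8 268:12 269:17 270:22 271:28 272:34 273:40 274:44 275:48
```

>>> servo_tool:
  targets:
    - {"angular":[0,0,-4],"xyz":[0.02,0.55,0.03],"claw":0.5}
    - {"angular":[0,0,-4],"xyz":[0.02,0.55,0],"claw":0.5}
    - {"angular":[0,0,-4],"xyz":[0.02,0.55,0],"claw":0.5}
    - {"angular":[0,0,0],"xyz":[0,0,0],"claw":0.5}
    - {"angular":[0,0,0],"xyz":[0,0,0],"claw":0.5}

```text
t: 30.65
eef_pos: [0.5144, 0.1547, 0.2411]
ee_rot: [-3.14, -0.002, -0.517]
force: [7.4, 4.0, -8.8]
width: 0.0114
gripper_force: 55.0
```

>>> servo_tool:
  targets:
    - {"angular":[0,0,-4],"xyz":[0.02,0.55,0],"claw":0.5}
    - {"angular":[0,0,-4],"xyz":[0.02,0.55,0],"claw":0.5}
    - {"angular":[0,0,-4],"xyz":[0.02,0.55,0],"claw":0.5}
    - {"angular":[0,0,0],"xyz":[0,0,0],"claw":0.5}
    - {"angular":[0,0,0],"xyz":[0,0,0],"claw":0.5}

```text
t: 31.15
eef_pos: [0.5082, 0.1395, 0.2414]
ee_rot: [-3.14, -0.003, -0.308]
force: [8.8, 4.3, -8.9]
width: 0.0122
gripper_force: 55.0
```

```bash
cat >> h.py <<'E'
def lev():
    s,R=st(); print("F tool",(R.T@s["force"]).round(1),"M",s["moment"].round(2)); pin=C+.027*Y
    d=s["eef_pos"][:2]-pin; print("r",np.linalg.norm(d),"q from pos",np.pi+YAW-np.arctan2(d[1],d[0]),"q from yaw",YAW-s["ee_rot"][2])
E
python3 -c "from h import *
lev()"
```

```text
t 31.15 q [ 0.64  0.12 -0.33  0.   -1.12  0.62] p [0.5082 0.1395 0.2414] rpy [-3.14e+00 -3.00e-03 -3.08e-01] F [ 8.8  4.3 -8.9] w 0.0122 54.99823194346391
F tool [ 7.  -6.7  9. ] M [ 1.16 -2.67  0.68]
r 0.07775788764972236 q from pos 0.08518908765881283 q from yaw 0.09765548201053462
```

>>> servo_tool:
  targets:
    - {"angular":[0,0,-3],"xyz":[0.01,0.41,0.03],"claw":0.5}
    - {"angular":[0,0,-3],"xyz":[0.01,0.41,0],"claw":0.5}
    - {"angular":[0,0,0],"xyz":[0,0,0],"claw":0.5}
    - {"angular":[0,0,0],"xyz":[0,0,0],"claw":0.5}
    - {"angular":[0,0,0],"xyz":[0,0,0],"claw":0.5}

```text
t: 31.65
eef_pos: [0.5065, 0.1331, 0.2412]
ee_rot: [-3.138, -0.003, -0.204]
force: [7.6, 9.6, -8.4]
width: 0.0117
gripper_force: 55.0
```

```bash
python3 -c "from h import *
lev()"
```

```text
t 31.65 q [ 0.63  0.11 -0.33 -0.   -1.12  0.74] p [0.5065 0.1331 0.2412] rpy [-3.138e+00 -3.000e-03 -2.040e-01] F [ 7.6  9.6 -8.4] w 0.0117 54.99757155776024
F tool [  5.5 -10.9   8.4] M [ 3.35 -2.38  0.13]
r 0.07783900641454691 q from pos -0.0007227991762355224 q from yaw -0.0063728149170194925
```

>>> servo_tool:
  targets:
    - {"angular":[0,0,-1],"xyz":[0,0.15,0],"claw":0.5}
    - {"angular":[0,0,0],"xyz":[0,0,0],"claw":0.5}
    - {"angular":[0,0,0],"xyz":[0,0,0],"claw":0.5}
    - {"angular":[0,0,0],"xyz":[0,0,0],"claw":0.5}

```text
t: 32.05
eef_pos: [0.5064, 0.1327, 0.2412]
ee_rot: [-3.136, -0.004, -0.187]
force: [7.5, 15.0, -8.2]
width: 0.0116
gripper_force: 55.0
```

Run:
```python
from h import *
lev()
im=np.mean([viewer.grab_frame("scene")["color"].astype(np.float32) for _ in range(6)],0).astype(np.uint8)
c=cv2.resize(im[130:210,250:340],None,fx=7,fy=7,interpolation=cv2.INTER_CUBIC)
cv2.imwrite("pics/p7.png",cv2.convertScaleAbs(c,alpha=2.2))
```

```text
t 32.05 q [ 0.63  0.11 -0.33 -0.   -1.12  0.75] p [0.5064 0.1327 0.2412] rpy [-3.136 -0.004 -0.187] F [ 7.5 15.  -8.2] w 0.0116 54.99738872051239
F tool [  4.6 -16.1   8.3] M [ 4.92 -2.16 -0.4 ]
r 0.07785758573325936 q from pos -0.005900049291958531 q from yaw -0.023390975983674595
```

View pics/p7.png

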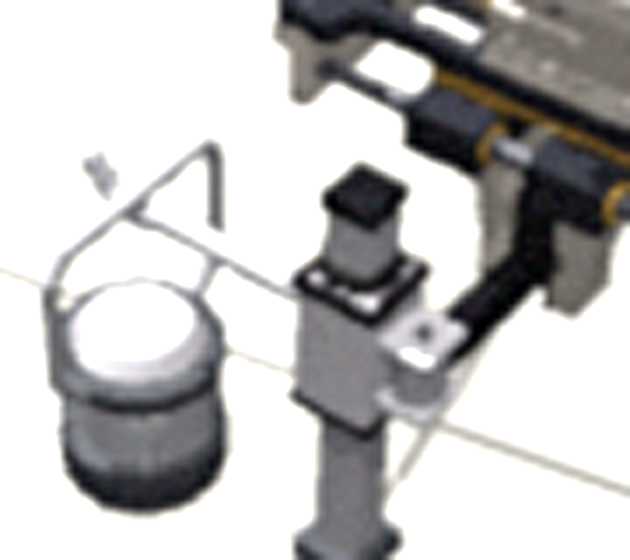

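The lantern hangs from the hook with its bar crossing the arm at (130,210). The sleeve top meets the ring at (365,280). The lever is shut against its stop and still gripped, since the force rose without any movement. Handing in.

```bash
python3 -c "
from h import *
print(order.job_done())"
```

```text
the job is handed in; nothing more can be done
None
```

The job is handed in: the lantern hangs on the hook, the sleeve's top edge is at the marker ring to within about 1 mm by camera estimate, and the lever is shut against its stop with the gripper still holding it.

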